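# Weigh two look-alike tablet jars and put the heavier in the tray

## Robot

A 6-joint arm with a two-finger parallel gripper is mounted at the origin on a cart in front of the work surface, level with it; the furniture and walls round the work are solid. World frame = base frame: x ahead of the robot, y to its left, z up, the work surface at z = 0. Lengths are in mm, angles in rad, forces in N, time in s.
With the tool pointing down it reaches from about 300 to 775 mm from the base axis. Payload 14.6 kg.
Tool frame: the origin (TCP) lies midway between the tips of the shut fingers; the grasp point (between the pads) lies 19 mm behind it (manip.hold_point_z is the distance from the TCP to the grasp point, in mm); z points along the fingers, y is the direction in which the jaws open and shut (so a half turn about z gives the same grasp; the last joint's range is limited). The gripper opens to 94 mm and grips with 3 to 60 N. Pads are 16 mm wide; open, the fingers measure 119 mm over their backs; the gripper's body (75 mm by 177 mm) begins 78 mm behind the grasp point.
Start: joints at [1.112, 0.3, 1.521, -0, 1.321, -0.067], TCP at [210.015, 508.314, 205.446] pointing down, gripper open.
Joint ranges: [-3.03, 3.03], [-0.79, 2.21], [0.23, 2.52], [-1.04, 4.18], [0, 3.07], [-2.55, 2.55]. Speed limits (rad/s): [2.22, 2.22, 2.57, 3.14, 3.14, 3.14].

## Interface

Orientations are given as [roll, pitch, yaw] about the fixed x, y, z axes, in that order (R = Rz(yaw) Ry(pitch) Rx(roll)).
In Python, from cell import manip gives the robot as it stands.
- The arm moves only by the shell command python3 -m crank 'ROWS' [OPENING] [FORCE]. ROWS is JSON, a list of rows, each an object with "offset": the shift along the world's x, y, z in m, a list of three; "spin": the turn about the world's z in degrees. In form: [{"offset": [dx, dy, dz], "spin": spin}, ...]. A call has exactly 8 rows; each row is the pose to reach, as a shift and turn from the pose measured when the call began; what a row does not reach only later rows make up. A row lasts 1/12 s, in which the tool goes at most 41.7 mm and 7.16 degrees, less where a joint would pass 70% of its speed; a pose out of reach is approached as far as the arm can. A call with a gripper value outside its range is refused whole. OPENING is the opening, from 0 (shut) to 1 (fully open), set as the call begins (- or left out, the last holds). The fingers move at their own pace and stop on an object; FORCE is the grip in N (left out, the last holds). Time passes only in rows, so rows that repeat a pose let the fingers close, or fill a call up. It gives the time, the measured TCP pose, the force and the opening at its end, in the units of the state.
- manip.read_state(): the state, without advancing time (a new reading comes with each control period).
- manip.camera(name): name is "scene" or "top"; returns a dict with "pixels" (384x512x3 uint8, red, green, blue), "fx", "fy", "cx", "cy" (pixels), "k1" (the pictures are not rectified: a ray, as slopes to the right and down, at radius r is drawn at 1 + k1 r^2 times it, then the intrinsics apply), "extrinsics" (4x4, takes a point from world to camera coordinates). Camera axes: x right, y down, z forward; pixel columns grow to the right and rows downward; lengths in mm; the calibration is good to about 2 mm. A picture is of the moment at which its call begins. There is no depth.
- manip.sign_off(): hands the job in, once; it reports no verdict.
Trained networks look in a picture, given as the dict that the camera call returned (one of the last four; its "shot" number tells which), for a name from the list of things; names that differ only in an ending like _2 or _b are one class to them, and where a whole thing is asked for, a point or a joint stands for the part that bears it (a point fixed in the world has none). Each returns a list of dicts, best first, with "conf" (0 to 1); they miss things now and then, are a little off and sometimes report something else, mostly with a low value. They report only what shows in the picture. A call takes as long as a camera call. They do not tell look-alikes from the thing itself.
- manip.search_frame(picture, name): "location" ([x, y, z] in mm, in world coordinates, good to about 4 mm: the middle of the surface that is visible of it).
- manip.masks_of(picture, name): "mask" (384x512 bool, what is visible of it).
The state is a dict: "clock": time; "joints": joint angles; "qd": joint speeds; "effort": joint torques, N m; "eef_pos": TCP position; "eef_rot": TCP orientation; "wrist_force": force on the tool from outside, world axes, zero at the start; "moment": the same for the moment, N m; "finger_gap": finger opening in mm.
Only numpy, scipy, OpenCV 4.12 (cv2) and the standard library are available. Lean on these libraries where they do the work, as an engineer would, in place of code of your own. Each camera call takes 0.05 s, during which the arm holds its last target. There are 200 camera calls.

## Task

One of two look-alike plain white jars is already on a pan of the balance; take the other one from the swab box, stand it on the empty pan, let go and see which jar is heavier. Then stand the heavier jar in the blue tray and leave the lighter one standing on its pan; keep both jars upright all the time.

Things in the scene. Friction and masses are not known exactly. Their poses are not given: they have to be found in the camera images.
- jar_1_centre (a point): jar 1: plain white screw jar, 39 mm across the lid, 66 mm tall (lid: top 22 mm; body 37 mm across). It starts on a pan or on the swab box (36 mm high); looks like the other jar, but the heavier weighs 135 to 165 g, the lighter 75 to 100 g. The point is its centre, half-way up (33 mm above its foot); z is its own upward axis
- jar_2_centre (a point): jar 2: plain white screw jar, 39 mm across the lid, 66 mm tall (lid: top 22 mm; body 37 mm across). It starts on a pan or on the swab box (36 mm high); looks like the other jar, but the heavier weighs 135 to 165 g, the lighter 75 to 100 g. The point is its centre, half-way up (33 mm above its foot); z is its own upward axis
- pan_left_top (a point): left pan of the equal-arm balance: level shallow steel dish, 94 mm across inside, rim 3 mm high; the point is the centre of its floor, where a jar's foot stands. It moves only up and down, 9 mm each way from 36 mm above the bench; as one pan sinks the other rises. Pan centres are 210 mm apart; a slim white dial 84 mm high stands between them
- pan_right_top (a point): right pan of the equal-arm balance: level shallow steel dish, 94 mm across inside, rim 3 mm high; the point is the centre of its floor, where a jar's foot stands. With a jar on one pan that pan sinks fully; with a jar on each, wherever it stands in the dish, the heavier one's pan sinks fully within 1 s of letting go (18 mm lower than the other)
- tray: shallow open blue tray on the bench, 100 x 120 mm (x, y) and 16 mm high, walls and floor 3 mm thick; origin at the centre of its underside, z up
There are look-alikes about, which are no part of the job. Leave any yellow look-alike of the part that bears jar_2_centre alone.

How it is judged (in metres and radians):
On the way:
1. the two jars stand upright on opposite pans, each within 29 mm of its pan's centre, let go, and the balance has come to rest with one pan at least 12 mm lower than the other (((horizontal distance between jar_1_centre and pan_left_top below 0.029 m and contact force between each of jar_1, jar_2 and the fingers below 0.05 N and linear speed of each of jar_1, jar_2 below 0.01 m/s and angle between each of jar_1_centre, jar_2_centre's own z axis and vertical below 0.17 rad and horizontal distance between jar_2_centre and pan_right_top below 0.029 m and z of jar_1_centre in the frame of pan_left_top below 0.038 m and z of jar_2_centre in the frame of pan_right_top below 0.038 m) or (horizontal distance between jar_2_centre and pan_left_top below 0.029 m and contact force between each of jar_2, jar_1 and the fingers below 0.05 N and linear speed of each of jar_2, jar_1 below 0.01 m/s and angle between each of jar_2_centre, jar_1_centre's own z axis and vertical below 0.17 rad and horizontal distance between jar_1_centre and pan_right_top below 0.029 m and z of jar_2_centre in the frame of pan_left_top below 0.038 m and z of jar_1_centre in the frame of pan_right_top below 0.038 m)) and (z of pan_left_top in the frame of pan_right_top above 0.012 m or z of pan_left_top in the frame of pan_right_top below -0.012 m)), for 0.3 s.
At the end, for the whole second after the job is handed in: Heavier jar upright (10 deg), at rest on the tray floor, centre within 35 mm (tray x) and 45 mm (tray y) of the tray's centre, pressing on it with over 1.15 N, as only the heavier does; lighter jar upright, at rest on a pan, within 29 mm of its centre (((x of jar_1_centre in the frame of tray between -0.035 and 0.035 m and y of jar_1_centre in the frame of tray between -0.045 and 0.045 m and z of jar_1_centre in the frame of tray below 0.041 m and angle between each of jar_1_centre, jar_2_centre's own z axis and vertical below 0.17 rad and linear speed of each of jar_1, jar_2 below 0.02 m/s and contact force between tray and jar_1 above 1.15 N and ((horizontal distance between jar_2_centre and pan_left_top below 0.029 m and z of jar_2_centre in the frame of pan_left_top below 0.038 m) or (horizontal distance between jar_2_centre and pan_right_top below 0.029 m and z of jar_2_centre in the frame of pan_right_top below 0.038 m))) or (x of jar_2_centre in the frame of tray between -0.035 and 0.035 m and y of jar_2_centre in the frame of tray between -0.045 and 0.045 m and z of jar_2_centre in the frame of tray below 0.041 m and angle between each of jar_2_centre, jar_1_centre's own z axis and vertical below 0.17 rad and linear speed of each of jar_2, jar_1 below 0.02 m/s and contact force between tray and jar_2 above 1.15 N and ((horizontal distance between jar_1_centre and pan_left_top below 0.029 m and z of jar_1_centre in the frame of pan_left_top below 0.038 m) or (horizontal distance between jar_1_centre and pan_right_top below 0.029 m and z of jar_1_centre in the frame of pan_right_top below 0.038 m))))); the robot touches nothing.
It fails at once if a jar is tipped by more than 35 degrees (angle between any of jar_1_centre, jar_2_centre's own z axis and vertical above 0.61 rad).
It also fails if it takes over 61 s, if anything falls off the work surface, if the arm or the gripper's body presses on something with over 40 N, if the wrist force passes 120 N, or if a joint passes its speed limit or range.

## Working session

There is one attempt and no reset: what is moved stays moved. The work goes in short steps, Python scripts to look and compute and a shell command to move; the robot and the scene stay as the last step left them, time stands still between calls to the robot, and variables do not carry over. Pictures are saved under pics/ and viewed, about 8 in all and at most 12, crops included, and the job is handed in when it is done.

```bash
mkdir -p pics
cat > h.py <<'E'
import numpy as np, cv2
from cell import manip
def snap(n,fn=None):
    p=manip.camera(n)
    if fn: cv2.imwrite('pics/'+fn,cv2.cvtColor(p['pixels'],cv2.COLOR_RGB2BGR))
    return p
def proj(p,X):
    c=p['extrinsics'][:3,:3]@np.array(X,float)+p['extrinsics'][:3,3]
    s=c[:2]/c[2]; s=s*(1+p['k1']*(s@s))
    return np.array([p['fx']*s[0]+p['cx'],p['fy']*s[1]+p['cy']])
def atz(p,u,v,z):
    d=np.array([(u-p['cx'])/p['fx'],(v-p['cy'])/p['fy']]);s=d.copy()
    for _ in range(20): s=d/(1+p['k1']*(s@s))
    E=np.array(p['extrinsics']);R=E[:3,:3];o=-R.T@E[:3,3];r=R.T@np.array([s[0],s[1],1])
    return o+r*(z-o[2])/r[2]
def find(p,n):
    for d in manip.search_frame(p,n): 
        if d['conf']>.15: print(n,round(d['conf'],2),np.round(d['location']).astype(int),np.round(proj(p,d['location'])).astype(int))
E
python3 - <<'E'
from h import *
for c in('top','scene'):
    p=snap(c,c+'0.png');p['extrinsics']=np.array(p['extrinsics']);print(c)
    for n in('jar_1_centre','pan_left_top','pan_right_top','tray'):find(p,n)
a=cv2.imread('pics/top0.png');b=cv2.imread('pics/scene0.png')
cv2.imwrite('pics/both.png',cv2.resize(np.hstack([a,b]),(800,300)))
s=manip.read_state();print(s['clock'],s['eef_pos'],s['eef_rot'],s['finger_gap'])
E
```

```text
top
jar_1_centre 0.78 [ 413 -196  102] [347 222]
pan_left_top 0.94 [553 152  25] [203 172]
pan_left_top 0.33 [556 153  94] [198 166]
pan_right_top 0.59 [565 -50  50] [281 163]
tray 0.89 [406 233   2] [173 230]
scene
jar_1_centre 0.98 [ 396 -208   82] [290 261]
pan_left_top 0.63 [546 151  26] [220 170]
pan_right_top 0.57 [565 -55  44] [291 197]
tray 0.97 [410 239   5] [151 187]
0.5 [210.0221432  508.30980362 205.41939523] [-3.14153186e+00  1.18361829e-05  2.74978638e+00] 93.57000766247552
```

View pics/top0.png

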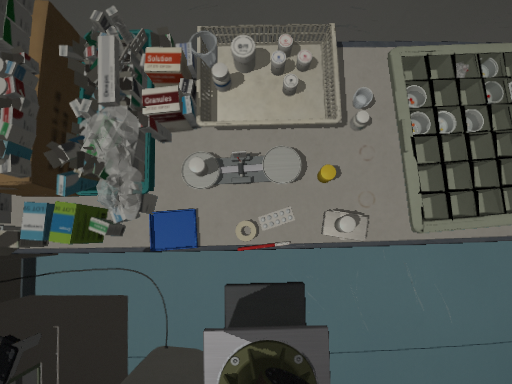

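View pics/scene0.png

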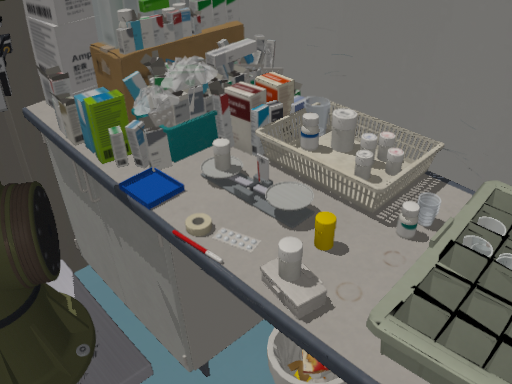

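The top view shows the empty right pan at (282,165). Jar candidates in the top view:
- (347,223): plain white, on the swab box. It fits the description.
- (198,165): plain white, on the left pan. It fits too.
- (327,173): yellow look-alike, to be left alone.
- (362,119): banded white bottle on the bench, not one of the jars.
- The bottles in the basket, which aren't the jars either.

Next I'll fit cylinders to the masks and check with one enlarged crop.

```bash
cat >> h.py <<'E'
from scipy.optimize import minimize
def cyl(p,x,y,z0,h=66,r1=18.5,r2=19.5):
    t=np.linspace(0,2*np.pi,40)
    m=np.zeros((384*4,512*4),np.uint8)
    for za,zb,r in((z0,z0+h-22,r1),(z0+h-22,z0+h,r2)):
        P=np.array([proj(p,(x+r*np.cos(a),y+r*np.sin(a),z)) for z in(za,zb) for a in t])
        cv2.fillConvexPoly(m,cv2.convexHull(np.round(P*4+1.5).astype(np.int32)),1)
    return cv2.resize(m.astype(np.float32),(512,384),interpolation=cv2.INTER_AREA)
def best(p,n,near,d=25):
    c=[(np.linalg.norm(np.argwhere(q['mask']).mean(0)[::-1]-near),q['mask'],q['conf']) for q in manip.masks_of(p,n) if q['mask'].any()]
    c=[k for k in c if k[0]<d]
    return min(c,key=lambda k:k[0])[1:] if c else None
def fitjar(x,y,z0,cams=('top','scene'),draw=None):
    ms=[]
    for cam in cams:
        p=snap(cam); b=best(p,'jar_1_centre',proj(p,(x,y,z0+40)))
        print(cam,'conf',None if b is None else (round(b[1],2),int(b[0].sum())))
        if b is None: continue
        q=minimize(lambda s:np.abs(cyl(p,s[0],s[1],z0)-b[0]).sum(),(x,y),method='Nelder-Mead',options=dict(initial_simplex=[(x,y),(x+10,y),(x,y+10)],xatol=.2,maxiter=80))
        print('  ',np.round(q.x,1),'resid',round(q.fun)); ms.append(q.x)
    return np.mean(ms,0) if ms else None
E
python3 - <<'E'
from h import *
print('box jar',fitjar(405,-202,36)); print('pan jar',fitjar(556,152,27))
p=snap('top')
for n,near,z in(('pan_right_top',(282,165),45),('pan_left_top',(203,172),27),('tray',(174,230),8)):
    b=best(p,n,near)
    if b:
        (c,sz,a)=cv2.minAreaRect(np.argwhere(b[0])[:,::-1].astype(np.float32)); print(n,b[1],c,sz,a,np.round(atz(p,*c,z),1))
q=snap('scene')
b=best(q,'tray',(151,187))
if b: 
    c=cv2.minAreaRect(np.argwhere(b[0])[:,::-1].astype(np.float32))[0];print('tray scene',np.round(atz(q,*c,8),1))
t=cv2.resize(p['pixels'][130:260,140:380],None,fx=3.3,fy=2.3*1.43)
s=cv2.resize(q['pixels'][130:330,110:430],None,fx=2,fy=2)
cv2.imwrite('pics/crop1.png',cv2.cvtColor(t,cv2.COLOR_RGB2BGR))
E
```

```text
top conf (0.72, 284)
   [ 407.9 -196.8] resid 21
scene conf (0.98, 995)
   [ 410.  -194.3] resid 44
box jar [ 408.952276   -195.55592377]
top conf None
scene conf None
pan jar None
pan_right_top 0.92 (281.5, 164.0) (38.0, 39.0) 90.0 [564.5 -51.2  45. ]
pan_left_top 0.77 (200.0, 169.5) (37.0, 36.0) 90.0 [558.9 158.4  27. ]
tray scene [409.5 231.7   8. ]
```

View pics/crop1.png

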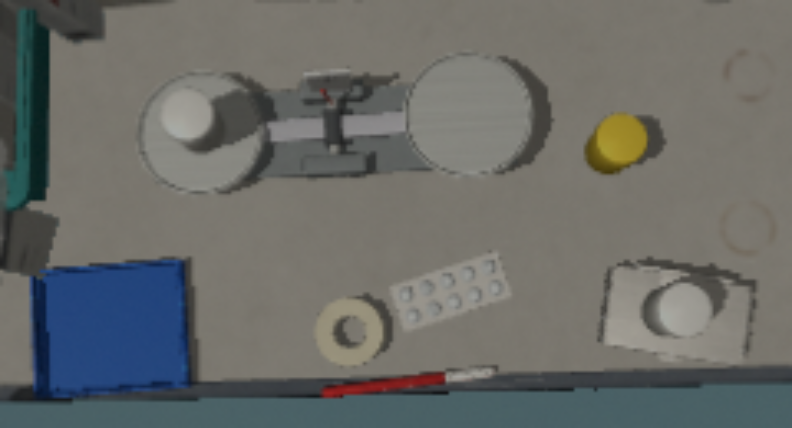

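The crop confirms it: the jar on the swab box is at crop (685,308), the pan jar at (188,115), the empty right pan at (470,113), and the yellow one at (618,140) stays put. Now I'll move over the box jar.

```bash
python3 -m crank '[{"offset":[0.01,-0.035,0],"spin":0},{"offset":[0.02,-0.075,0],"spin":0},{"offset":[0.03,-0.115,0],"spin":0},{"offset":[0.045,-0.155,0],"spin":0},{"offset":[0.055,-0.195,0],"spin":0},{"offset":[0.065,-0.235,0],"spin":0},{"offset":[0.075,-0.275,0],"spin":0},{"offset":[0.09,-0.315,0],"spin":0}]' 0.7 20
```

```text
clock: 1.87
eef_pos: [299.2, 192.5, 205.6]
eef_rot: [3.141, 0.001, 2.751]
wrist_force: [0.9, 0.3, 0.3]
finger_gap: 65.3
```

Remaining to the jar: (+0.110, -0.388).

```bash
python3 -m crank '[{"offset":[0.015,-0.04,0],"spin":0},{"offset":[0.025,-0.08,0],"spin":0},{"offset":[0.035,-0.12,0],"spin":0},{"offset":[0.045,-0.16,0],"spin":0},{"offset":[0.06,-0.2,0],"spin":0},{"offset":[0.07,-0.24,0],"spin":0},{"offset":[0.08,-0.28,0],"spin":0},{"offset":[0.09,-0.32,0],"spin":0}]'
python3 -m crank '[{"offset":[0.01,-0.035,0],"spin":0},{"offset":[0.02,-0.069,0],"spin":0},{"offset":[0.02,-0.069,-0.02],"spin":0},{"offset":[0.02,-0.069,-0.04],"spin":0},{"offset":[0.02,-0.069,-0.06],"spin":0},{"offset":[0.02,-0.069,-0.07],"spin":0},{"offset":[0.02,-0.069,-0.07],"spin":0},{"offset":[0.02,-0.069,-0.07],"spin":0}]'
```

```text
clock: 2.53
eef_pos: [388.9, -128.9, 205.9]
eef_rot: [3.141, 0.001, 2.75]
wrist_force: [0.9, 1.1, 0.0]
finger_gap: 65.9
clock: 3.2
eef_pos: [409.1, -197.9, 136.4]
eef_rot: [3.141, 0.001, 2.75]
wrist_force: [-0.1, -0.2, 0.1]
finger_gap: 65.7
```

```bash
python3 -m crank '[{"offset":[0,0.002,-0.015],"spin":0},{"offset":[0,0.002,-0.03],"spin":0},{"offset":[0,0.002,-0.045],"spin":0},{"offset":[0,0.002,-0.06],"spin":0},{"offset":[0,0.002,-0.07],"spin":0},{"offset":[0,0.002,-0.07],"spin":0},{"offset":[0,0.002,-0.07],"spin":0},{"offset":[0,0.002,-0.07],"spin":0}]'
python3 -m crank '[{"offset":[0,0,0],"spin":0},{"offset":[0,0,0],"spin":0},{"offset":[0,0,0],"spin":0},{"offset":[0,0,0],"spin":0},{"offset":[0,0,0],"spin":0},{"offset":[0,0,0],"spin":0},{"offset":[0,0,0],"spin":0},{"offset":[0,0,0],"spin":0}]' 0.3 20
python3 - <<'E'
from h import *
snap('scene','s2.png');im=cv2.imread('pics/s2.png')[180:340,200:400];cv2.imwrite('pics/s2c.png',cv2.resize(im,None,fx=3,fy=3))
E
```

```text
clock: 3.87
eef_pos: [409.7, -196.2, 67.5]
eef_rot: [3.141, 0.003, 2.75]
wrist_force: [-0.5, -0.1, 1.1]
finger_gap: 65.6
clock: 4.53
eef_pos: [409.8, -196.2, 67.7]
eef_rot: [3.141, 0.003, 2.75]
wrist_force: [-0.4, -0.2, 3.2]
finger_gap: 38.7
```

View pics/s2c.png

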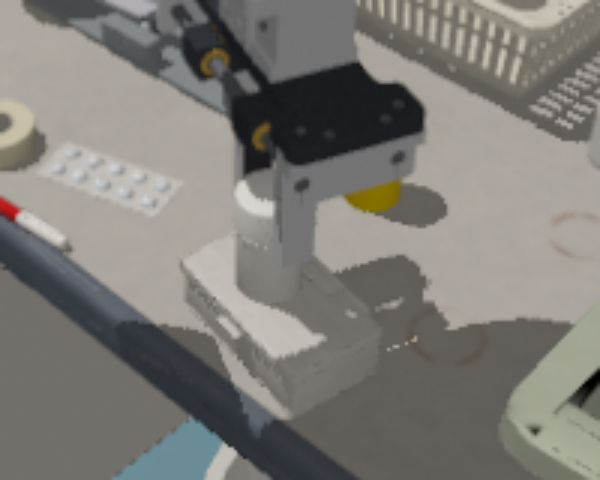

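The jar is gripped upright on its lid (gap 38.7 mm, crop (265,235)). Lifting it and carrying it over the right pan.

```bash
python3 -m crank '[{"offset":[0,0,0.015],"spin":0},{"offset":[0,0,0.035],"spin":0},{"offset":[0,0,0.06],"spin":0},{"offset":[0,0,0.08],"spin":0},{"offset":[0.01,0.01,0.1],"spin":0},{"offset":[0.025,0.025,0.1],"spin":0},{"offset":[0.045,0.04,0.1],"spin":0},{"offset":[0.06,0.055,0.1],"spin":0}]'
python3 -m crank '[{"offset":[0.02,0.02,0],"spin":0},{"offset":[0.04,0.04,0],"spin":0},{"offset":[0.06,0.055,0],"spin":0},{"offset":[0.075,0.07,0],"spin":0},{"offset":[0.085,0.08,0],"spin":0},{"offset":[0.095,0.09,0],"spin":0},{"offset":[0.095,0.09,0],"spin":0},{"offset":[0.095,0.09,0],"spin":0}]'
python3 - <<'E'
from h import *
s=manip.read_state();print(s['wrist_force'],s['eef_pos'])
p=snap('scene','s3.png');im=p['pixels'][110:260,170:370];cv2.imwrite('pics/s3c.png',cv2.resize(im[:,:,::-1],None,fx=4,fy=4))
print(proj(p,(564.5,-51,45)),proj(p,(556,158,27)))
E
```

```text
clock: 5.25
eef_pos: [470.7, -140.5, 167.7]
eef_rot: [3.141, 0.004, 2.75]
wrist_force: [0.6, -0.4, -1.9]
finger_gap: 38.9
clock: 5.92
eef_pos: [565.4, -50.3, 167.0]
eef_rot: [3.142, 0.002, 2.751]
wrist_force: [0.1, -1.1, -1.5]
finger_gap: 39.1
[ 0.14079136 -1.07871527 -1.45642874] [565.38637844 -50.26865198 166.99549967]
[289.80738711 196.06520607] [221.21769541 167.2403253 ]
```

View pics/s3c.png

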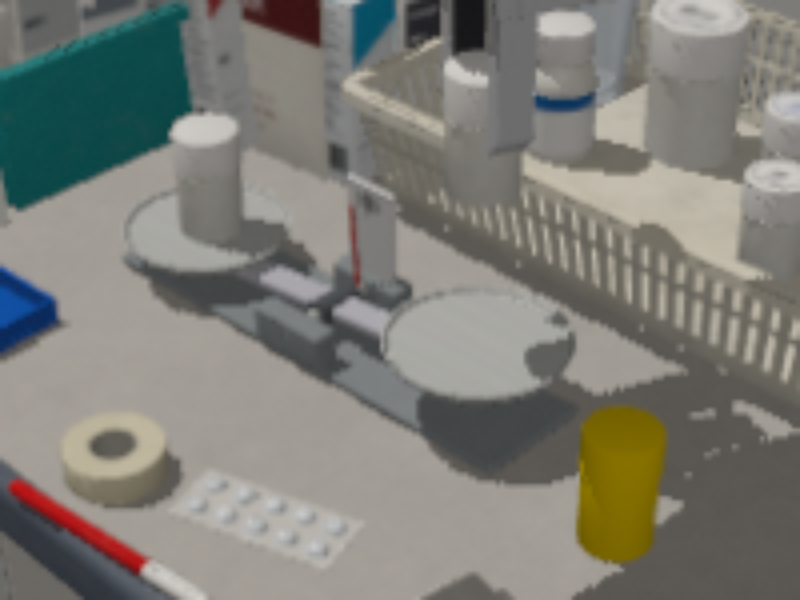

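Everything's as expected: the jar is held at crop (483,130), and the right pan's centre at (479,343) matches my projection of (479,344). Lowering.

```bash
python3 -m crank '[{"offset":[0,0,-0.015],"spin":0},{"offset":[0,0,-0.03],"spin":0},{"offset":[0,0,-0.045],"spin":0},{"offset":[0,0,-0.06],"spin":0},{"offset":[0,0,-0.07],"spin":0},{"offset":[0,0,-0.08],"spin":0},{"offset":[0,0,-0.085],"spin":0},{"offset":[0,0,-0.087],"spin":0}]'
python3 -m crank '[{"offset":[0,0,-0.001],"spin":0},{"offset":[0,0,-0.002],"spin":0},{"offset":[0,0,-0.003],"spin":0},{"offset":[0,0,-0.004],"spin":0},{"offset":[0,0,-0.004],"spin":0},{"offset":[0,0,-0.004],"spin":0},{"offset":[0,0,-0.004],"spin":0},{"offset":[0,0,-0.004],"spin":0}]'
```

```text
clock: 6.63
eef_pos: [564.8, -50.9, 79.6]
eef_rot: [-3.141, 0.002, 2.75]
wrist_force: [0.2, 0.2, -1.8]
finger_gap: 38.8
clock: 7.3
eef_pos: [565.0, -50.9, 75.8]
eef_rot: [-3.142, 0.002, 2.75]
wrist_force: [0.0, -0.1, -0.5]
finger_gap: 39.4
```

The pan has taken the jar's weight, so I'll release, wait, and retreat upwards.

```bash
python3 -m crank '[{"offset":[0,0,0],"spin":0},{"offset":[0,0,0],"spin":0},{"offset":[0,0,0],"spin":0},{"offset":[0,0,0],"spin":0},{"offset":[0,0,0],"spin":0},{"offset":[0,0,0],"spin":0},{"offset":[0,0,0],"spin":0},{"offset":[0,0,0],"spin":0}]' 0.7
python3 -m crank '[{"offset":[0,0,0.02],"spin":0},{"offset":[0,0,0.04],"spin":0},{"offset":[0,0,0.06],"spin":0},{"offset":[0,0,0.08],"spin":0},{"offset":[0,0,0.1],"spin":0},{"offset":[0,0,0.115],"spin":0},{"offset":[0,0,0.125],"spin":0},{"offset":[0,0,0.125],"spin":0}]'
python3 -m crank '[{"offset":[0,0,0],"spin":0},{"offset":[0,0,0],"spin":0},{"offset":[0,0,0],"spin":0},{"offset":[0,0,0],"spin":0},{"offset":[0,0,0],"spin":0},{"offset":[0,0,0],"spin":0},{"offset":[0,0,0],"spin":0},{"offset":[0,0,0],"spin":0}]'
python3 - <<'E'
from h import *
p=snap('scene');im=p['pixels'][110:260,170:370];cv2.imwrite('pics/s4c.png',cv2.resize(im[:,:,::-1],None,fx=4,fy=4))
for x,y in((556,158),(564.5,-51)):
  for z in(27,45): print(z,(proj(p,(x,y,z))-[170,110])*4)
E
```

```text
clock: 7.97
eef_pos: [564.9, -50.9, 75.8]
eef_rot: [-3.142, 0.002, 2.75]
wrist_force: [0.9, -0.6, -0.2]
finger_gap: 66.2
clock: 8.63
eef_pos: [565.6, -51.0, 202.7]
eef_rot: [3.141, 0.005, 2.75]
wrist_force: [-0.2, -0.0, 0.0]
finger_gap: 65.9
clock: 9.3
eef_pos: [565.6, -51.0, 202.6]
eef_rot: [3.141, 0.005, 2.75]
wrist_force: [-1.1, -0.0, -0.2]
finger_gap: 65.6
27 [204.87078166 228.96130121]
45 [202.87831576 202.34611365]
27 [478.48986101 372.8350447 ]
45 [479.22954843 344.26082427]
```

View pics/s4c.png

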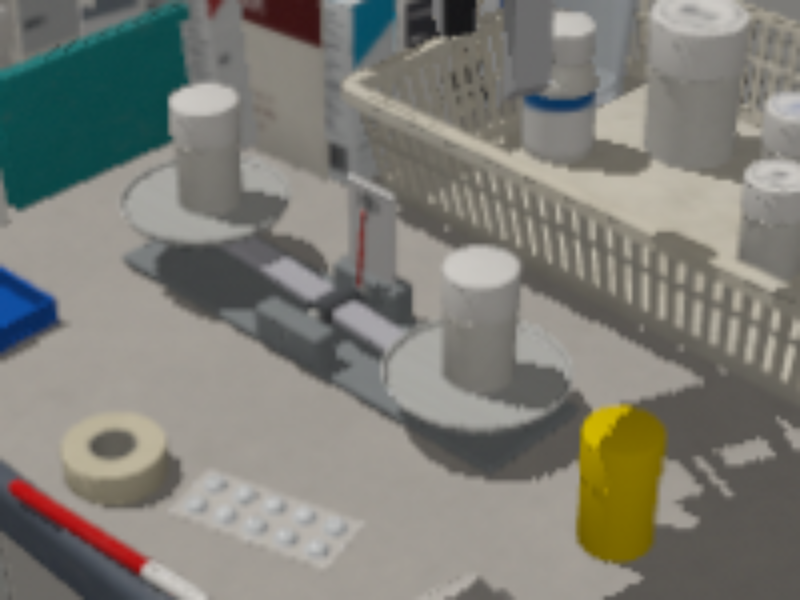

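The right pan is down (centre about (478,375), projected 373 for z=27) and the left is up (about (205,202)). Both jars stand near their pan centres, so the right jar is the heavier one. I'll regrasp it.

```bash
python3 -m crank '[{"offset":[0,0,-0.02],"spin":0},{"offset":[0,0,-0.04],"spin":0},{"offset":[0,0,-0.06],"spin":0},{"offset":[0,0,-0.08],"spin":0},{"offset":[0,0,-0.1],"spin":0},{"offset":[0,0,-0.12],"spin":0},{"offset":[0,0,-0.135],"spin":0},{"offset":[0,0,-0.144],"spin":0}]'
python3 -m crank '[{"offset":[0,0,0],"spin":0},{"offset":[0,0,0],"spin":0},{"offset":[0,0,0],"spin":0},{"offset":[0,0,0],"spin":0},{"offset":[0,0,0],"spin":0},{"offset":[0,0,0],"spin":0},{"offset":[0,0,0],"spin":0},{"offset":[0,0,0],"spin":0}]' 0.3 20
python3 -m crank '[{"offset":[0,0,0.005],"spin":0},{"offset":[0,0,0.01],"spin":0},{"offset":[0,0,0.015],"spin":0},{"offset":[0,0,0.025],"spin":0},{"offset":[0,0,0.04],"spin":0},{"offset":[0,0,0.06],"spin":0},{"offset":[0,0,0.08],"spin":0},{"offset":[0,0,0.1],"spin":0}]'
```

```text
clock: 10.02
eef_pos: [564.9, -50.9, 56.9]
eef_rot: [3.141, 0.003, 2.75]
wrist_force: [-0.1, -0.0, -0.4]
finger_gap: 65.7
clock: 10.68
eef_pos: [565.4, -51.0, 57.7]
eef_rot: [3.141, 0.005, 2.75]
wrist_force: [-0.7, 0.1, 6.5]
finger_gap: 38.8
clock: 11.35
eef_pos: [565.3, -51.0, 159.3]
eef_rot: [3.141, 0.005, 2.75]
wrist_force: [-0.4, 0.5, -1.6]
finger_gap: 39.0
```

Run:
```python
from h import *
p=snap('top','t5.png')
q=p['pixels'].astype(int);m=((q[...,2]>q[...,0]+50)&(q[...,2]>q[...,1]+30)).astype(np.uint8);m[:,:130]=0;m[:,215:]=0;m[:195]=0;m[255:]=0
c,sz,a=cv2.minAreaRect(np.argwhere(m)[:,::-1].astype(np.float32));print(m.sum(),c,sz,a,atz(p,*c,10))
```

```text
1807 (172.44923400878906, 229.58615112304688) (39.605594635009766, 46.98310852050781) 86.8201675415039 [406.58787566 233.17710117  10.        ]
```

```bash
python3 -m crank '[{"offset":[-0.015,0.02,0],"spin":3},{"offset":[-0.03,0.05,0],"spin":8},{"offset":[-0.05,0.08,0],"spin":13},{"offset":[-0.065,0.11,0],"spin":18},{"offset":[-0.085,0.145,0],"spin":23},{"offset":[-0.1,0.175,0],"spin":28},{"offset":[-0.115,0.2,0],"spin":33},{"offset":[-0.13,0.225,0],"spin":38}]'
python3 -m crank '[{"offset":[-0.012,0.025,0],"spin":0},{"offset":[-0.02,0.04,0],"spin":0},{"offset":[-0.025,0.052,0],"spin":0},{"offset":[-0.027,0.058,0],"spin":0},{"offset":[-0.027,0.058,-0.01],"spin":0},{"offset":[-0.027,0.058,-0.02],"spin":0},{"offset":[-0.027,0.058,-0.03],"spin":0},{"offset":[-0.027,0.058,-0.03],"spin":0}]'
python3 - <<'E'
from h import *
p=snap('scene');im=p['pixels'][60:260,80:330];cv2.imwrite('pics/s6c.png',cv2.resize(im[:,:,::-1],None,fx=3,fy=3))
print((proj(p,(407.5,233,3))-[80,60])*3)
E
```

```text
clock: 12.07
eef_pos: [435.7, 175.1, 163.7]
eef_rot: [3.14, 0.01, -2.865]
wrist_force: [0.5, 1.0, -2.0]
finger_gap: 38.8
clock: 12.73
eef_pos: [407.9, 231.9, 131.0]
eef_rot: [3.14, 0.007, -2.866]
wrist_force: [-0.5, 0.0, -2.1]
finger_gap: 39.1
[214.18117929 385.88247367]
```

View pics/s6c.png

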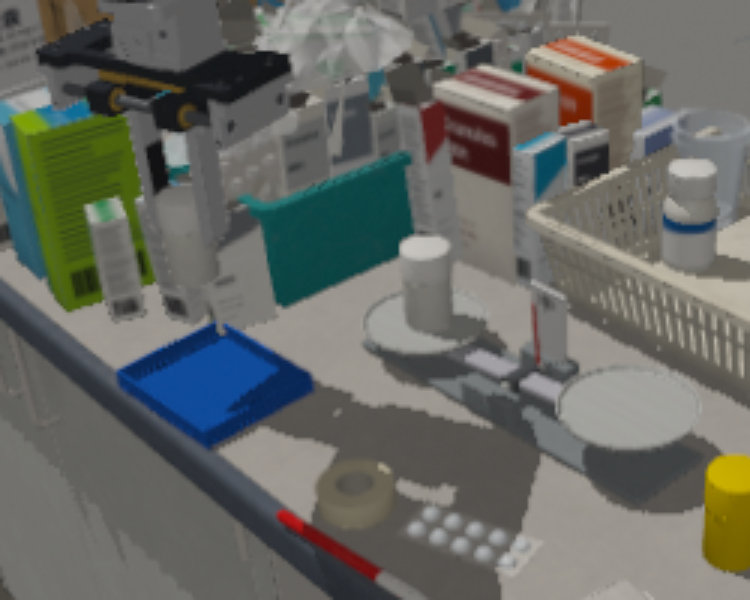

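The light jar still stands on the left pan (crop (427,285)), and the tray centre is where I projected it. I'll check that the cartons behind the tray clear the gripper body.

Run:
```python
from h import *
p=snap('scene')
f=lambda u,v:(80+u/3,60+v/3)
for n,b,t in(('green',(65,308),(40,130)),('greenR',(155,285),(130,115)),('small1',(118,318),(100,205)),('mid',(180,320),None),('right',(212,322),(205,240)),('rightR',(275,318),None),('teal',(283,303),(245,200))):
    X=atz(p,*f(*b),0);h=None
    if t: h=min(range(0,250,3),key=lambda z:abs(proj(p,(X[0],X[1],z))[1]-f(*t)[1]))
    print(n,X.round(),h)
```

```text
green [382. 433.   0.] 165
greenR [458. 409.   0.] 159
small1 [407. 383.   0.] 105
mid [442. 342.   0.] None
right [460. 319.   0.] 78
rightR [501. 286.   0.] None
teal [519. 301.   0.] 96
```

```bash
python3 -m crank '[{"offset":[-0.003,-0.01,-0.015],"spin":0},{"offset":[-0.003,-0.01,-0.03],"spin":0},{"offset":[-0.003,-0.01,-0.045],"spin":0},{"offset":[-0.003,-0.01,-0.06],"spin":0},{"offset":[-0.003,-0.01,-0.07],"spin":0},{"offset":[-0.003,-0.01,-0.08],"spin":0},{"offset":[-0.003,-0.01,-0.088],"spin":0},{"offset":[-0.003,-0.01,-0.093],"spin":0}]'
python3 -m crank '[{"offset":[0,0,-0.001],"spin":0},{"offset":[0,0,-0.002],"spin":0},{"offset":[0,0,-0.003],"spin":0},{"offset":[0,0,-0.004],"spin":0},{"offset":[0,0,-0.004],"spin":0},{"offset":[0,0,-0.004],"spin":0},{"offset":[0,0,-0.004],"spin":0},{"offset":[0,0,-0.004],"spin":0}]'
```

```text
clock: 13.5
eef_pos: [405.7, 222.4, 39.4]
eef_rot: [3.14, 0.009, -2.866]
wrist_force: [0.2, 0.2, -1.8]
finger_gap: 39.0
clock: 14.17
eef_pos: [405.8, 222.4, 35.5]
eef_rot: [3.14, 0.009, -2.866]
wrist_force: [0.2, 0.2, -1.5]
finger_gap: 39.0
```

```bash
python3 -m crank '[{"offset":[0,0,-0.001],"spin":0},{"offset":[0,0,-0.0015],"spin":0},{"offset":[0,0,-0.002],"spin":0},{"offset":[0,0,-0.002],"spin":0},{"offset":[0,0,-0.002],"spin":0},{"offset":[0,0,-0.002],"spin":0},{"offset":[0,0,-0.002],"spin":0},{"offset":[0,0,-0.002],"spin":0}]'
```

```text
clock: 14.83
eef_pos: [406.2, 222.5, 34.2]
eef_rot: [3.14, 0.01, -2.866]
wrist_force: [-1.2, -1.7, 8.4]
finger_gap: 39.0
```

Contact with the tray floor. Releasing and retreating.

```bash
python3 -m crank '[{"offset":[0,0,0],"spin":0},{"offset":[0,0,0],"spin":0},{"offset":[0,0,0],"spin":0},{"offset":[0,0,0],"spin":0},{"offset":[0,0,0],"spin":0},{"offset":[0,0,0],"spin":0},{"offset":[0,0,0],"spin":0},{"offset":[0,0,0],"spin":0}]' 0.7
python3 -m crank '[{"offset":[0,0,0.02],"spin":0},{"offset":[0,0,0.04],"spin":0},{"offset":[0,0,0.06],"spin":0},{"offset":[0,0,0.08],"spin":0},{"offset":[0,0,0.1],"spin":0},{"offset":[0,0,0.12],"spin":0},{"offset":[0,0,0.14],"spin":0},{"offset":[0,0,0.16],"spin":0}]'
python3 -m crank '[{"offset":[-0.01,-0.02,0],"spin":0},{"offset":[-0.02,-0.04,0],"spin":0},{"offset":[-0.03,-0.07,0],"spin":0},{"offset":[-0.04,-0.1,0],"spin":0},{"offset":[-0.05,-0.13,0],"spin":0},{"offset":[-0.05,-0.15,0],"spin":0},{"offset":[-0.05,-0.15,0],"spin":0},{"offset":[-0.05,-0.15,0],"spin":0}]'
python3 - <<'E'
from h import *
print('tray jar',fitjar(406,222,3))
p=snap('scene');im=p['pixels'][60:260,80:330];cv2.imwrite('pics/s7c.png',cv2.resize(im[:,:,::-1],None,fx=3,fy=3))
print((proj(p,(406,222,3))-[80,60])*3)
E
```

```text
clock: 15.5
eef_pos: [406.2, 222.5, 34.2]
eef_rot: [3.14, 0.01, -2.866]
wrist_force: [0.0, -0.3, -0.3]
finger_gap: 66.0
clock: 16.17
eef_pos: [406.1, 222.5, 195.2]
eef_rot: [3.14, 0.01, -2.866]
wrist_force: [-0.0, 1.2, -0.6]
finger_gap: 65.8
clock: 16.83
eef_pos: [356.2, 71.9, 195.4]
eef_rot: [3.14, 0.011, -2.868]
wrist_force: [0.8, 0.3, -0.4]
finger_gap: 65.8
top conf (0.83, 261)
   [405.1 219.8] resid 30
scene conf (0.61, 484)
   [405.4 222.3] resid 76
tray jar [405.23720129 221.07934342]
[220.32057693 392.44154256]
```

View pics/s7c.png

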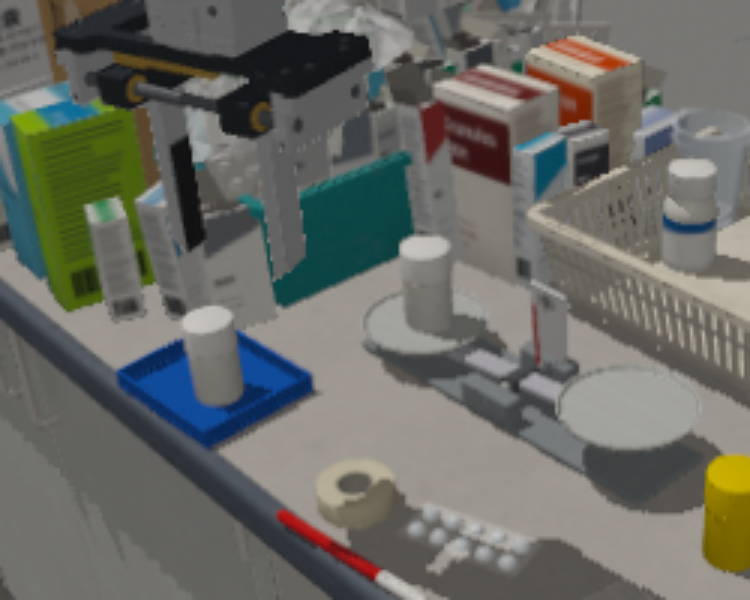

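The heavy jar stands upright in the tray (foot about (220,392)), well off the walls. The light jar stands near the centre of the left pan, and the gripper is clear.

```bash
python3 -c "
from cell import manip
print(manip.sign_off())"
```

```text
the job is handed in; nothing more can be done
None
```

The heavier jar now stands in the blue tray and the lighter one is still on the left pan. I handed the job in at about 17 s of the 61 s allowed; no verdict was reported.

- **Weighing:** I moved the jar from the swab box to the right pan and let go. The right pan sank fully and the left rose, so the jar I had brought was the heavier one. I then moved it into the tray.
- **Last checks:** The tray jar is upright at about (405, 221) mm, roughly 12 mm from the tray's centre, which is inside the limits. The gripper is clear of everything, and the yellow look-alike was never approached.
- **Weaker checks:** The network did not find the jar on the left pan, so I judged that one by eye in the last picture: upright and near its pan's centre. The wrist read about 8 N for a moment as the jar touched the tray floor, well below the limits.

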